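# Test and hush the blue-banded smoke alarm

### The job

Two smoke alarms lie on the kitchen counter before they go up. On the one with the blue band, gently press the big green test button all the way down with the fingertips and keep it down for about a second, let it come back up, then press the small red hush button of the same alarm all the way down and let it come back up. Do not lift or shove the alarm, and leave the orange-banded alarm and the other things on the counter untouched.

Things in the scene. Friction and masses are not known exactly. Their poses are not given: they have to be found in the camera images.
- blue_alarm: loose round white smoke alarm with a blue band round its side, lying face up on the counter; 134 mm diameter over the band, cover 116 mm diameter, flat cover 38 mm above the counter, about 0.3 kg. Origin: centre of its underside, z up. In its own frame the big green test button is at x = -18 mm and the small red hush button at x = +38 mm, both at y = 0
- blue_alarm_test_top (a point): centre of the top face of the big green test button (30 mm diameter) of the blue-banded alarm; 47 mm above the counter when up, 9 mm above the cover, and moves with the button; alarm's axes
- blue_alarm_hush_top (a point): centre of the top face of the small red hush button (18 mm diameter) of the blue-banded alarm; 47 mm above the counter when up, 9 mm above the cover, 56 mm from the centre of the green one; moves with the button
- blue_alarm_test (a joint): how far the green test button of the blue-banded alarm is pressed straight down: 0 up, 0.005 m fully down; springs back; starts moving at about 1 N, fully down at about 4 N
- blue_alarm_hush (a joint): how far the red hush button of the blue-banded alarm is pressed straight down: 0 up, 0.005 m fully down; springs back; starts moving at about 1 N, fully down at about 4 N
- orange_alarm: loose round white smoke alarm with an orange band round its side, lying face up on the counter; 134 mm diameter over the band, cover 116 mm diameter, flat cover 38 mm above the counter, about 0.3 kg. Origin: centre of its underside, z up. In its own frame the big green test button is at x = -18 mm and the small red hush button at x = +38 mm, both at y = 0
- orange_alarm_test_top (a point): centre of the top face of the big green test button (30 mm diameter) of the orange-banded alarm; 47 mm above the counter when up, 9 mm above the cover, and moves with the button; alarm's axes
- orange_alarm_hush_top (a point): centre of the top face of the small red hush button (18 mm diameter) of the orange-banded alarm; 47 mm above the counter when up, 9 mm above the cover, 56 mm from the centre of the green one; moves with the button
- orange_alarm_test (a joint): how far the green test button of the orange-banded alarm is pressed straight down: 0 up, 0.005 m fully down; springs back; starts moving at about 1 N, fully down at about 4 N
- orange_alarm_hush (a joint): how far the red hush button of the orange-banded alarm is pressed straight down: 0 up, 0.005 m fully down; springs back; starts moving at about 1 N, fully down at about 4 N
- battery: upright 9-volt battery, black with a copper-coloured upper part, 17 x 26 x 48 mm tall; origin: centre of its underside
- bottle: small green hand-gel bottle with white cap, 48 mm across, 100 mm tall; origin: centre of its underside
- mug: blue mug, 80 mm across, 90 mm tall, handle on its +y side; origin: centre of its underside
- screwdriver: screwdriver about 190 mm long lying on the counter along its own x axis, under 40 mm high, handle towards its -x; origin on the counter, about midway along it
Mind the look-alikes: they are no part of the job. Leave any purple look-alike of the blue_alarm alone.

How it is judged (in metres and radians):
On the way, in this order (a step that is already met when the one before it is completed fails the run):
1. the blue-banded alarm's green test button is held down (at least 3.5 of its 5 mm) for half a second by the fingertips (value of joint blue_alarm_test above 0.0035 m and contact force between the fingers and blue_alarm above 0.5 N), for 0.5 s.
2. with the test button up again, the same alarm's red hush button is pressed (at least 3.5 of its 5 mm) by the fingertips (value of joint blue_alarm_hush above 0.0035 m and value of joint blue_alarm_test below 0.001 m and contact force between the fingers and blue_alarm above 0.5 N), for 0.1 s.
At the end, for the whole second after the job is handed in: All four buttons are up (within 1 mm); the blue-banded alarm lies flat and at rest within 20 mm of where it was; the orange-banded one is within 10 mm and the battery, bottle, mug and screwdriver within 15 mm of where they were (distance of blue_alarm from where it was at the start of the episode below 0.02 m and height (world z) of blue_alarm below 0.008 m and angle between blue_alarm's own z axis and vertical below 0.08 rad and linear speed of blue_alarm below 0.02 m/s and distance of orange_alarm from where it was at the start of the episode below 0.01 m and value of joint each of blue_alarm_test, blue_alarm_hush, orange_alarm_test, orange_alarm_hush below 0.001 m and distance of each of battery, bottle, mug, screwdriver from where it was at the start of the episode below 0.015 m); the robot touches nothing.
It fails at once if the blue-banded alarm is pressed or squeezed with more than 35 N (contact force between any of the fingers, the arm and blue_alarm above 35 N).
It fails at once if the blue-banded alarm is lifted, tipped or shoved more than 20 mm (height (world z) of blue_alarm above 0.008 m or angle between blue_alarm's own z axis and vertical above 0.08 rad or distance of blue_alarm from where it was at the start of the episode above 0.02 m).
It fails at once if both buttons of the blue-banded alarm are pressed at once (value of joint each of blue_alarm_test, blue_alarm_hush above 0.002 m).
It fails at once if the orange-banded alarm is touched, or moved more than 10 mm (contact force between any of the arm, the fingers and orange_alarm above 0.5 N or distance of orange_alarm from where it was at the start of the episode above 0.01 m).
It fails at once if the battery, bottle, mug or screwdriver is touched or moved more than 15 mm (contact force between any of the arm, the fingers and battery above 0.5 N or distance of any of battery, bottle, mug, screwdriver from where it was at the start of the episode above 0.015 m or contact force between any of the arm, the fingers and bottle above 0.5 N or contact force between any of the arm, the fingers and mug above 0.5 N or contact force between any of the arm, the fingers and screwdriver above 0.5 N).
It also fails if it takes over 38 s, if anything falls off the work surface, if the arm or the gripper's body presses on something with over 40 N, if the wrist force passes 120 N, or if a joint passes its speed limit or range.

### The arm

A 6-joint arm with a two-finger parallel gripper is mounted at the origin on the work surface. World frame = base frame: x ahead of the robot, y to its left, z up, the work surface at z = 0. Lengths are in mm, angles in rad, forces in N, time in s.
With the tool pointing down it reaches from about 350 to 775 mm from the base axis. Payload 7.3 kg.
Tool frame: the origin (TCP) lies midway between the tips of the shut fingers; the grasp point (between the pads) lies 19 mm behind it; z points along the fingers, y is the line along which they close (so a half turn about z gives the same grasp; the last joint's range is limited). The gripper opens to 92 mm and grips with 3 to 60 N. Pads are 19 mm wide; open, the fingers measure 130 mm over their backs; the gripper's body (75 mm by 190 mm) begins 47 mm behind the grasp point.
Start: joints at [-1.421, 0.342, 1.524, -0, 1.275, -0.146], TCP at [153.063, -502.212, 226.741] pointing down, gripper open.
Joint ranges: [-2.53, 2.53], [-0.77, 2.02], [0.04, 2.7], [-1, 4.14], [0.28, 2.66], [-3.11, 3.11]. Speed limits (rad/s): [2.57, 2.57, 3.14, 3.14, 3.14, 3.14].

### API

Orientations are given as [roll, pitch, yaw] about the fixed x, y, z axes, in that order (R = Rz(yaw) Ry(pitch) Rx(roll)).
In Python, from plant import bot gives the robot as it stands.
- The arm moves only by the tool jog_arm, never from a script. Its arguments are lists of equal length, an entry for each row: "dp": the shift along the tool's x, y, z in m, a list of three; "twist": the turn about the tool's z in degrees. A call has 1 to 10 rows; each row shifts and turns the commanded pose from where the row before left it, along the tool's axes as they then stand; what a row does not reach is not made up. A row lasts 1/8 s, in which the tool goes at most 62.5 mm and 10.7 degrees, less where a joint would pass 70% of its speed; a pose out of reach is approached as far as the arm can. A call is refused whole if a number of a shift passes 0.0625 or a number of a turn 10.7, either way. A call with a gripper value outside its range is refused whole. "jaw" is the finger opening in m, from 0 to 0.0918, set as the call begins (left out, the last holds). The fingers move at their own pace and stop on an object; the grip force is fixed at half the most. Time passes only in rows, so rows that do not move let the fingers close. It gives the time, the measured TCP pose, the force, the opening and the grip force at its end, in the units of the state.
- bot.get_obs(): the state, without advancing time (a new reading comes with each control period).
- bot.capture(name): name is "scene" or "top"; returns the picture (420x560x3 uint8, blue, green, red); there is no depth.
- bot.camera_params(name): a dict with "fx", "fy", "cx", "cy" (pixels), "R" (3x3) and "t" (3): a world point X has camera coordinates R X + t. Camera axes: x right, y down, z forward; pixel columns grow to the right and rows downward; lengths in mm; the calibration is good to about 2 mm. A picture is of the moment at which its call begins. camera_params takes no time and is no camera call.
- bot.close_job(): hands the job in; it is judged then, once.
Trained networks look in the newest picture that a camera, given by its name, has taken for a name from the list of things; names that differ only in an ending like _2 or _b are one class to them, and where a whole thing is asked for, a point or a joint stands for the part that bears it (a point fixed in the world has none). Each returns a list of dicts, best first, with "confidence" (0 to 1); they miss things now and then, are a little off and sometimes report something else, mostly with a low value. They report only what shows in the picture. A call takes as long as a camera call. They do not tell look-alikes from the thing itself.
- bot.find_in(camera, label): "bbox" ([centre column, centre row, width, height] in pixels, round what is visible of it).
- bot.masks_of(camera, label): "pixels" (420x560 bool, what is visible of it) and "bbox" ([centre column, centre row, width, height] in pixels, round what is visible of it).
The state is a dict: "time": time; "joint_positions": joint angles; "dq": joint speeds; "tau": joint torques, N m; "tool_pos": TCP position; "tcp_rot": TCP orientation; "contact_force": force on the tool from outside, world axes, zero at the start; "moment": the same for the moment, N m; "grip_width": finger opening in mm; "finger_force": force on a finger pad.
Only numpy, scipy, OpenCV 4.12 (cv2) and the standard library are available. Lean on these libraries where they do the work, as an engineer would, in place of code of your own. Each camera call takes 0.05 s, during which the arm holds its last target. There are 200 camera calls.

## Working session

There is one attempt and no reset: what is moved stays moved. The work goes in short steps, Python scripts to look and compute and a tool call to move; the robot and the scene stay as the last step left them, time stands still between calls to the robot, and variables do not carry over. Pictures are saved under pics/ and viewed, at most 10 in all, crops included, and the job is handed in when it is done.

Besides the shell and the picture viewer there is one more tool, called after "Emit:" in YAML: its name, and indented under it one key for each argument. jog_arm: Moves the arm, as the interface text tells. Its arguments: {"type":"object","properties":{"dp":{"type":"array"},"twist":{"type":"array"},"jaw":{"type":"number"}},"required":["dp","twist"]}

```bash
mkdir -p pics
python3 - <<'E'
from plant import bot
import cv2
for n in("top","scene"):
    cv2.imwrite(f"pics/{n}0.png",bot.capture(n))
    p=bot.camera_params(n);print(n,p)
o=bot.get_obs();print(o['time'],o['tool_pos'],o['tcp_rot'],o['contact_force'])
E
```

```text
top {'fx': 437.2136270995725, 'fy': 437.2136270995725, 'cx': 273.1966608419773, 'cy': 208.056419166584, 'R': array([[ 0.0283181 , -0.99952308, -0.01231666],
       [-0.99755368, -0.0274702 , -0.06428093],
       [ 0.06391193,  0.01410684, -0.99785583]]), 't': array([   1.13172978,  527.54830414, 1105.44404673])}
scene {'fx': 424.2680332037481, 'fy': 424.2680332037481, 'cx': 280.5884480999518, 'cy': 209.24836723327383, 'R': array([[-0.34939617,  0.93691966, -0.01019165],
       [ 0.73339128,  0.26669434, -0.62530901],
       [-0.58314625, -0.22595503, -0.78031069]]), 't': array([ 185.5420865 , -361.77984671, 1260.24199295])}
0.1 [ 152.98084372 -501.84124227  226.10083011] [-3.14018160e+00 -1.82133468e-04  2.95775390e-01] [-0.63094212 -0.56516012 -0.10670043]
```

View pics/top0.png

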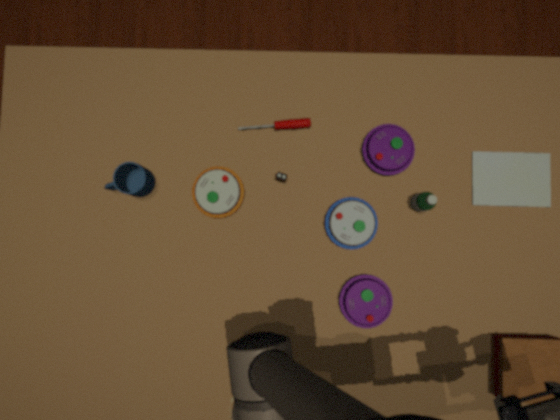

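View pics/scene0.png

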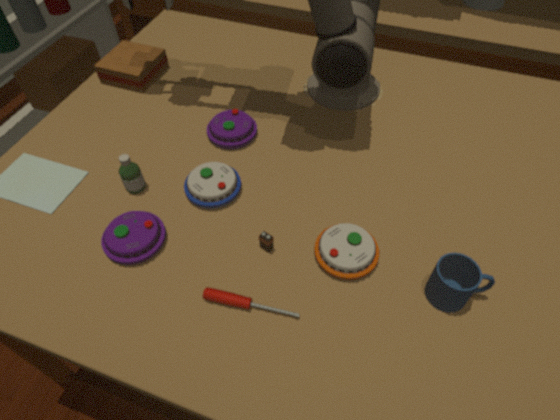

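Candidates in the top picture are: blue-banded white (351,222), purple (388,150), purple (366,301) and orange-banded white (218,192). In the scene picture, blue-banded is at (213,184). By the description I choose the blue-banded one, and I will measure its buttons and check a crop.

```bash
cat > h.py <<'E'
import numpy as np,cv2
from plant import bot
def ray(n,u,v,z):
    p=bot.camera_params(n);R=np.array(p['R']);t=np.array(p['t'])
    c=-R.T@t;d=R.T@np.array([(u-p['cx'])/p['fx'],(v-p['cy'])/p['fy'],1]);return c+d*(z-c[2])/d[2]
def blobs(n,img,box):
    x0,x1,y0,y1=box;c=cv2.cvtColor(img[y0:y1,x0:x1],cv2.COLOR_BGR2HSV);H,S,V=cv2.split(c)
    out={}
    for k,m in dict(green=(abs(H.astype(int)-60)<20)&(S>130)&(V>60),red=((H<8)|(H>172))&(S>140)&(V>60)).items():
        nn,l,s,ce=cv2.connectedComponentsWithStats(m.astype(np.uint8));i=1+s[1:,4].argmax()
        u,v=ce[i]+[x0,y0];out[k]=(round(u,1),round(v,1),s[i,4],ray(n,u,v,47).round(1))
    return out
E
python3 - <<'E'
from h import *
for n,b in(("top",(324,380,195,250)),("scene",(183,244,160,208))):
    im=cv2.imread(f"pics/{n}0.png");o=blobs(n,im,b);print(n,o)
    print(np.linalg.norm(o['green'][3]-o['red'][3]))
    c=im[b[2]-15:b[3]+15,b[0]-15:b[1]+15];c=cv2.resize(c,(390,390),interpolation=cv2.INTER_CUBIC)
    globals().setdefault('L',[]).append(c)
cv2.imwrite("pics/crop.png",np.hstack(L))
for k,u,v,z in(("bottle",426,201,100),("batt",281,177,48),("purp1",388,150,38),("purp2",366,301,38),("orange",218,192,38)):print(k,ray("top",u,v,z).round())
E
```

```text
top {'green': (np.float64(359.7), np.float64(224.3), np.int32(3), array([ 490.8, -200.6,   47. ])), 'red': (np.float64(338.8), np.float64(215.5), np.int32(18), array([ 511.3, -148.4,   47. ]))}
56.081101986319766
scene {'green': (np.float64(205.9), np.float64(172.4), np.int32(62), array([ 489.6, -199.8,   47. ])), 'red': (np.float64(221.2), np.float64(185.1), np.int32(32), array([ 513.3, -149.2,   47. ]))}
55.875307605417255
bottle [ 549. -347.  100.]
batt [604.  -2.  48.]
purp1 [ 681. -271.   38.]
purp2 [ 302. -221.   38.]
orange [563. 156.  38.]
```

View pics/crop.png

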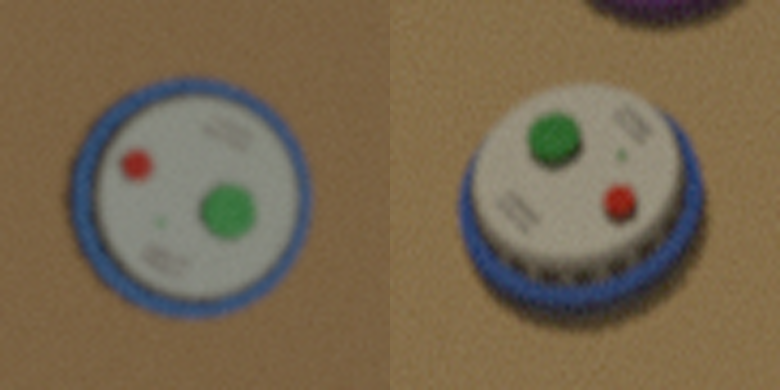

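The crop shows the blue band, with green at the right and red at the left in the top view. Both cameras agree within 2 mm and the spacing is 56 mm, as it should be. Green is about (490,-200) and red about (512,-149). I'm moving above green with the jaw shut.

Emit:
jog_arm:
  dp:
    - [0.045,-0.021,0]
    - [0.045,-0.021,0]
    - [0.045,-0.021,0]
    - [0.045,-0.021,0]
    - [0.045,-0.021,0]
    - [0.045,-0.021,0]
    - [0.045,-0.021,0]
    - [0.045,-0.021,0]
    - [0.045,-0.021,0]
    - [0,0,0]
  twist: [0,0,0,0,0,0,0,0,0,0]
  jaw: 0

```text
time: 1.35
tool_pos: [486.9, -201.0, 226.1]
tcp_rot: [-3.141, 0.0, 0.3]
contact_force: [-0.7, -0.7, -1.2]
grip_width: 0.9
finger_force: 0.0
```

Emit:
jog_arm:
  dp:
    - [0.003,0,0.035]
    - [0,0,0.04]
    - [0,0,0.04]
    - [0,0,0.03]
    - [0,0,0.015]
    - [0,0,0]
    - [0,0,0]
  twist: [0,0,0,0,0,0,0]
  jaw: 0

```text
time: 2.22
tool_pos: [488.8, -203.1, 67.8]
tcp_rot: [3.14, -0.001, 0.296]
contact_force: [-0.6, 0.2, 0.3]
grip_width: 0.1
finger_force: 0.0
```

Run:
```python
from h import *
o=bot.get_obs();print(o['time'],o['tool_pos'],o['contact_force'])
a=bot.capture("top")[165:275,290:430];b=bot.capture("scene")[125:235,150:290]
cv2.imwrite("pics/c2.png",cv2.resize(np.hstack([a,b]),(784,308),interpolation=cv2.INTER_CUBIC))
```

```text
2.225 [ 488.82101736 -203.1349439    67.84837956] [-0.58058942  0.20701025  0.29434508]
```

View pics/c2.png

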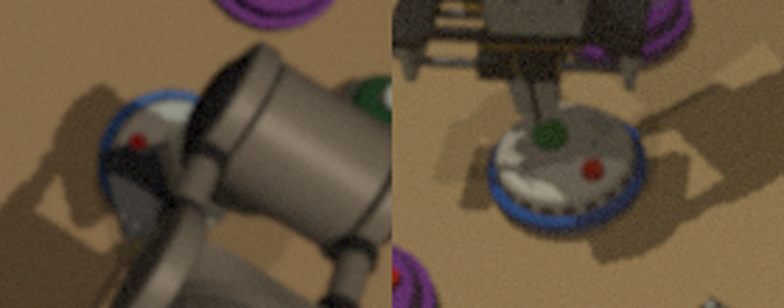

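The shut fingertips hover just above the green button (crop 540,110 against 550,133). A small xy correction follows, then the descent in small steps.

Emit:
jog_arm:
  dp:
    - [0.002,-0.002,0.008]
    - [0,0,0.008]
    - [0,0,0.002]
    - [0,0,0.002]
    - [0,0,0.002]
    - [0,0,0]
  twist: [0,0,0,0,0,0]

```text
time: 3.08
tool_pos: [489.5, -199.9, 44.8]
tcp_rot: [-3.141, 0.0, 0.296]
contact_force: [-1.0, 0.5, 2.0]
grip_width: 0.4
finger_force: 1.2
```

Emit:
jog_arm:
  dp:
    - [0,0,0.001]
    - [0,0,0.001]
    - [0,0,0.001]
    - [0,0,0]
  twist: [0,0,0,0]

```text
time: 3.58
tool_pos: [489.6, -200.0, 42.2]
tcp_rot: [3.141, -0.0, 0.296]
contact_force: [-2.9, 1.6, 6.6]
grip_width: 0.6
finger_force: 3.7
```

Emit:
jog_arm:
  dp:
    - [0,0,0.0005]
    - [0,0,0]
    - [0,0,0]
    - [0,0,0]
    - [0,0,0]
    - [0,0,0]
    - [0,0,0]
    - [0,0,0]
  twist: [0,0,0,0,0,0,0,0]

```text
time: 4.58
tool_pos: [489.6, -200.0, 42.1]
tcp_rot: [3.141, -0.0, 0.296]
contact_force: [-3.1, 2.4, 10.9]
grip_width: 0.3
finger_force: 5.5
```

Position stopped while force rose, so the button is fully down and held. Now I raise and move to red.

Emit:
jog_arm:
  dp:
    - [0,0,-0.005]
    - [0,0,-0.01]
    - [0,0,-0.01]
    - [0.012,-0.014,0]
    - [0.012,-0.014,0]
    - [0.012,-0.014,0]
    - [0,0,0]
    - [0,0,0]
  twist: [0,0,0,0,0,0,0,0]

```text
time: 5.58
tool_pos: [511.7, -149.1, 66.0]
tcp_rot: [3.142, 0.0, 0.297]
contact_force: [-0.4, 0.5, -0.8]
grip_width: 0.8
finger_force: 0.0
```

Run:
```python
from h import *
o=bot.get_obs();print(o['time'],o['tool_pos'],o['contact_force'])
im=bot.capture("scene");cv2.imwrite("pics/c3.png",cv2.resize(im[125:235,150:290],(560,440),interpolation=cv2.INTER_CUBIC))
print(blobs("scene",im,(183,244,160,208)))
```

```text
5.575 [ 511.7416548  -149.11000624   66.01434524] [-0.42763438  0.5246019  -0.79557079]
{'green': (np.float64(204.7), np.float64(172.3), np.int32(54), array([ 490.2, -202.5,   47. ])), 'red': (np.float64(221.0), np.float64(185.6), np.int32(25), array([ 514.7, -149. ,   47. ]))}
```

View pics/c3.png

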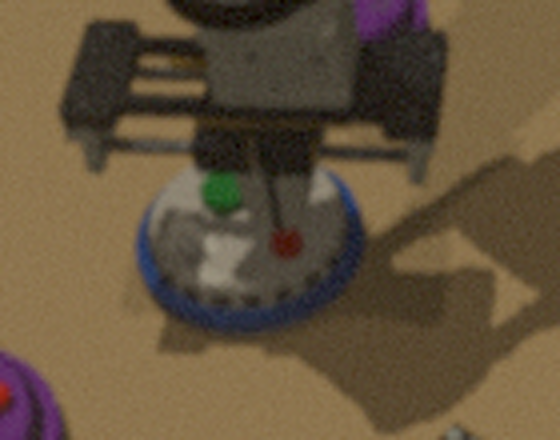

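The alarm has not moved: green is at crop (221,190), back up, and red at (286,243) with the fingertips above it. Pressing red.

Emit:
jog_arm:
  dp:
    - [0.001,0,0.008]
    - [0,0,0.007]
    - [0,0,0.002]
    - [0,0,0.002]
    - [0,0,0.002]
    - [0,0,0.001]
    - [0,0,0]
  twist: [0,0,0,0,0,0,0]

```text
time: 6.5
tool_pos: [512.6, -149.1, 44.3]
tcp_rot: [3.141, 0.0, 0.296]
contact_force: [-2.5, -1.5, 2.9]
grip_width: -0.1
finger_force: 1.3
```

Emit:
jog_arm:
  dp:
    - [0,0,0.001]
    - [0,0,0.001]
    - [0,0,0.001]
    - [0,0,0]
    - [0,0,0]
  twist: [0,0,0,0,0]

```text
time: 7.12
tool_pos: [512.8, -149.1, 42.1]
tcp_rot: [3.141, -0.0, 0.296]
contact_force: [-3.8, -0.0, 11.7]
grip_width: 0.4
finger_force: 5.4
```

Fully down at the same 42.1 mm stop. Lifting away.

Emit:
jog_arm:
  dp:
    - [0,0,0]
    - [0,0,-0.005]
    - [0,0,-0.015]
    - [0,0,-0.03]
    - [0,0,-0.04]
    - [0,0,-0.03]
    - [0,0,0]
    - [0,0,0]
    - [0,0,0]
  twist: [0,0,0,0,0,0,0,0,0]

```text
time: 8.25
tool_pos: [512.1, -148.7, 160.1]
tcp_rot: [-3.14, 0.002, 0.296]
contact_force: [-1.1, -0.5, -0.9]
grip_width: 0.3
finger_force: 0.0
```

Run:
```python
from h import *
im=bot.capture("scene");print(blobs("scene",im,(183,244,160,208)))
o=bot.get_obs();print(o['time'],o['tool_pos'],o['contact_force'])
print(bot.close_job())
```

```text
{'green': (np.float64(205.9), np.float64(172.3), np.int32(64), array([ 489.3, -199.8,   47. ])), 'red': (np.float64(221.3), np.float64(185.6), np.int32(26), array([ 514.5, -148.3,   47. ]))}
8.3 [ 512.1795641  -148.74413089  160.08843455] [-0.23418305 -0.65686957  0.30891076]
the job is handed in; nothing more can be done
None
```

I pressed the blue alarm's green button all the way down for over a second and released it, then did the same briefly with its red button. The alarm stayed in place, the arm lifted clear, and the job was handed in at 8.3 s; no verdict was returned.

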